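# Draw a spacer from the lockable magazine into the sanding cradle

### The job

Load the sanding cradle with one spacer: draw the lowest spacer out of the magazine by its nose, so that the others drop, lay it flat in the cradle with the nose outward and slide it fully home against the stop. The magazine's catch may be locked or free and nothing outside shows which: try it gently, and if it is held, push it back, give the lock knob a quarter turn and try again, never forcing it against the catch. Leave the other spacers in the magazine and the things round about where they are.

Things in the scene. Friction and masses are not known exactly. Their poses are not given: they have to be found in the camera images.
- magazine: plywood magazine fixed to the bench, 152 mm deep (x), 77 mm wide (y), 86 mm high; feet along both sides 12 mm high, 107 mm wide over them. Origin on the bench under the lock knob's axis; x points to its rear, z up. Its floor is 34 mm high. Spacers lie in it with about 1.5 mm play either side; the lowest is drawn out along -x
- outlet (a point): middle of the outlet's lower edge in the magazine's front face, at x = -76 mm, 34 mm high; axes as the magazine. The outlet is 15 mm high. The top plate (78 to 86 mm high) overhangs it by 12 mm as an eave, so the spacer's nose is reached with the tool tilted some 40 degrees, its upper part leaning away from the magazine (-x)
- catch (a point): the hidden catch inside the magazine, on the knob's shaft, 40 mm above the bench: a bar 34 x 6 mm that turns with the knob. Within about 45 degrees of the magazine's x direction, either way round, it lets the spacer past; turned further it holds it (near that limit it may yield to a light pull). The point's axes are the magazine's and do not show how the bar lies
- knob (a point): centre of the lock knob's grip on top of the magazine, 104 mm above the bench: round, black, unmarked, 44 mm diameter, 28 mm high (90 to 118 mm), upright axis. Turns freely either way without end stops (about 0.06 N m) and stays where left. Each quarter turn changes the catch from locked to free or back. The point's axes are the magazine's and do not turn with the knob
- spacer_1: lowest of three stacked spacers: light wooden keyhole plate 12 mm thick, about 60 g, outline 138 x 62 mm. Origin on its underside at the outline's centre; x points from nose to rear. Body 62 mm wide from x = -29 to 69 mm, with a pocket 38 mm wide from x = -19 to 59 mm, open to the rear by a 26 mm mouth. At the start it lies on the magazine's floor, nose about 33 mm out of the outlet
- nose (a point): grip point on spacer_1's nose (30 mm wide, x = -69 to -29 mm): at x = -55 mm, mid-thickness, 14 mm from the nose's end; axes as spacer_1. Drawn when locked, the spacer slides 4 to 18 mm and stops dead; free, it slides right out (clear after about 107 mm). If it was held, push it back in before turning the knob: the catch needs the room
- spacer_2: second spacer, same shape and axes, lying on spacer_1 wholly inside the magazine. It drops 12 mm when spacer_1 is drawn out
- spacer_3: third spacer, same shape and axes, lying on spacer_2; drops likewise
- cradle: sanding cradle fixed to the bench: wooden block 92 mm wide (y), bed 30 mm above the bench, side rails 8 mm high and 68 mm apart, rear stop as high with its face at x = 69 mm; the front, at x = -29 mm, is open and the spacer's nose juts out over it. Origin on the bench: a spacer that is home has its origin right above it, x axes alike (x points from open front to stop)
- tape_measure: yellow tape measure, bystander
- cork_block: cork sanding block 60 x 110 x 38 mm, bystander
Not all that is in view belongs to the job. Several things have the shape of the magazine; the one meant has the colours described above.

How it is judged:
On the way:
1. spacer_1 is drawn wholly out of the magazine and the other two have dropped (x of spacer_1 in the frame of magazine below -0.146 m and z of spacer_2 in the frame of magazine below 0.039 m and z of spacer_3 in the frame of magazine below 0.051 m), for 0.1 s.
At the end, for the whole second after the job is handed in: spacer_1 lies flat on the cradle's bed between the rails (origin within 3 mm of the 30 mm bed height, tilt under 0.06 rad), nose outward, its rear within 4 mm of the stop, at rest and released; the other two spacers lie dropped in the magazine, within 15 mm of its axis (x of spacer_1 in the frame of cradle between -0.004 and 0.004 m and x of nose in the frame of cradle below -0.045 m and z of spacer_1 in the frame of cradle between 0.027 and 0.033 m and angle between spacer_1's own z axis and vertical below 0.06 rad and linear speed of spacer_1 below 0.02 m/s and horizontal distance between each of spacer_2, spacer_3 and magazine below 0.015 m and z of spacer_2 in the frame of magazine below 0.039 m and z of spacer_3 in the frame of magazine below 0.051 m); the robot touches nothing.
It fails at once if the spacer is forced against the magazine or its catch (over 40 N) (contact force between spacer_1 and magazine above 40 N).
It fails at once if a bystander (tape measure, cork block) is moved more than 30 mm (distance of any of tape_measure, cork_block from where it was at the start of the episode above 0.03 m).
It also fails if it takes over 72 s, if anything falls off the work surface, if the arm or the gripper's body presses on something with over 40 N, if the wrist force passes 120 N, or if a joint passes its speed limit or range.

### The arm

A 6-joint arm with a two-finger parallel gripper is mounted at the origin on a cart in front of the work surface, level with it; the furniture and walls round the work are solid. World frame = base frame: x ahead of the robot, y to its left, z up, the work surface at z = 0. Lengths are in m, angles in rad, forces in N, time in s.
With the tool pointing down it reaches from about 0.35 to 0.775 m from the base axis. Payload 5.5 kg.
Tool frame: the origin (TCP) lies midway between the tips of the shut fingers; the grasp point (between the pads) lies behind it (env.grip_point_offset is the z of the grasp point in the tool frame, in m); z points along the fingers, y is the direction in which the jaws open and shut (so a half turn about z gives the same grasp; the last joint's range is limited). The gripper opens to 85 mm and grips with 20 to 120 N. Pads are 22 mm wide; open, the fingers measure 114 mm over their backs; the gripper's body (76 mm by 85 mm) begins 54 mm behind the grasp point. The pads swing forward as they close: fully open they stand 13 mm farther back than shut.
Start: joints at [-1.249, 0.313, 0.046, 1.304, 0, 1.431], TCP at [0.256, -0.515, 0.231] pointing down, gripper open.
Joint ranges: [-2.76, 2.76], [-0.86, 1.69], [-1.03, 1.26], [-2.2, 2.34], [-1.47, 1.5], [-3.14, 3.14]. Speed limits (rad/s): [2.57, 2.57, 3.14, 3.14, 3.14, 3.14].

### API

Orientations are given as a unit quaternion [w, x, y, z].
In Python, from workcell import env, viewer gives the robot as it stands. The module is installed in compiled form; this text tells all that it offers.
- The arm moves only by the shell command python3 -m inch 'ROWS' [OPENING] [FORCE]. ROWS is JSON, a list of rows, each a list of 2 entries, a list of its own where there are three numbers: the shift along the tool's x, y, z in m, then the turn about the tool's z in degrees. In form: [[[tx, ty, tz], spin], ...]. A call has 1 to 5 rows; each row is the pose to reach, as a shift and turn from the pose measured when the call began, along the tool's axes at that moment; what a row does not reach only later rows make up. A row lasts 1/12 s, in which the tool goes at most 41.7 mm and 7.16 degrees, less where a joint would pass 70% of its speed; a pose out of reach is approached as far as the arm can. A call with a gripper value outside its range is refused whole. OPENING is the closure, from 0 (fully open) to 1 (shut), set as the call begins (- or left out, the last holds). The fingers move at their own pace and stop on an object; FORCE is the grip in N (left out, the last holds). Time passes only in rows, so rows that repeat a pose let the fingers close. It gives the time, the measured TCP pose, the force and the opening at its end, in the units of the state.
- env.get_state(): the state, without advancing time (a new reading comes with each control period).
- viewer.read_camera(name): name is "scene" or "top"; returns a dict with "image" (384x512x3 uint8, red, green, blue), "depth" (384x512 float32, m along the optical axis (not along the pixel's ray), 0 where there is no reading), "vertical_fov" (degrees; the focal length in pixels is half the picture's height over the tangent of half this angle, whatever the lens; pixels are square), "cx", "cy" (the principal point, pixels), "dist_coeffs" ([k1, k2, p1, p2, k3] as OpenCV has them; the pictures are not rectified), "R" (3x3) and "t" (3): a world point X has camera coordinates R X + t. Camera axes: x right, y down, z forward; pixel columns grow to the right and rows downward; lengths in m; the calibration is good to about 2 mm. A picture is of the moment at which its call begins.
- env.hand_in(): hands the job in, once; it reports no verdict.
The state is a dict: "clock": time; "joint_pos": joint angles; "qvel": joint speeds; "tau": joint torques, N m; "tcp_pos": TCP position; "orientation": TCP orientation; "wrist_force": force on the tool from outside, world axes, zero at the start; "ft_torque": the same for the moment, N m; "finger_gap": finger opening in m.
Only numpy, scipy, OpenCV 4.12 (cv2) and the standard library are available. Lean on these libraries where they do the work, as an engineer would, in place of code of your own. Each camera call takes 0.05 s, during which the arm holds its last target. There are 200 camera calls.

## Working session

There is one attempt and no reset: what is moved stays moved. The work goes in short steps, Python scripts to look and compute and a shell command to move; the robot and the scene stay as the last step left them, time stands still between calls to the robot, and variables do not carry over. Pictures are saved under pics/ and viewed, on a budget of 10 in all, crops included, one or two more only if the job needs it, and the job is handed in when it is done.

```bash
mkdir -p pics; python3 - <<'E'
from workcell import env, viewer
import cv2,numpy as np
print(env.get_state(), env.grip_point_offset)
for n in ("scene","top"):
    c=viewer.read_camera(n); cv2.imwrite(f"pics/{n}0.png",cv2.resize(c["image"][:,:,::-1],(800,600),interpolation=cv2.INTER_CUBIC))
    np.savez(f"{n}0.npz",**c); print(n,{k:c[k] for k in c if k not in("image","depth")})
E
```

```text
{'clock': 0.0, 'joint_pos': array([-1.24863854e+00,  3.13983985e-01,  4.49336377e-02,  1.30357964e+00,
       -2.74413897e-05,  1.43121127e+00]), 'qvel': array([ 0.00115498,  0.0006604 ,  0.00020362, -0.00178149,  0.00044155,
        0.00064504]), 'tau': array([ 1.79222770e-03, -4.80625999e+01,  2.98533511e+01,  1.92554161e-02,
        1.09015593e-04,  1.88556822e-05]), 'tcp_pos': array([ 0.25599135, -0.5142853 ,  0.23039966]), 'orientation': array([-9.11763554e-04,  9.73466948e-01,  2.28825830e-01, -9.72416077e-05]), 'wrist_force': array([0.02782898, 0.72744735, 0.30363487]), 'ft_torque': array([0.05570657, 0.00751865, 0.04891843]), 'finger_gap': 0.08518500772904238} -0.0187
scene {'vertical_fov': 48.202582043788524, 'cx': 255.21371331783038, 'cy': 188.35197348396474, 'dist_coeffs': array([-0.07250426,  0.        ,  0.        ,  0.        ,  0.        ]), 'R': array([[-0.84128499, -0.54036669,  0.01560167],
       [-0.38324707,  0.57581764, -0.72218815],
       [ 0.38126271, -0.61354534, -0.69152068]]), 't': array([0.48073344, 0.31766476, 1.02530176])}
top {'vertical_fov': 55.161081083804014, 'cx': 257.642479985334, 'cy': 194.87545114909162, 'dist_coeffs': array([-0.11247502,  0.        ,  0.        ,  0.        ,  0.        ]), 'R': array([[ 0.00399577, -0.99985755,  0.01639864],
       [-0.99825399, -0.00495471, -0.05885931],
       [ 0.05893218, -0.01613482, -0.99813159]]), 't': array([-0.0564718 ,  0.60452057,  1.10347826])}
```

View pics/scene0.png

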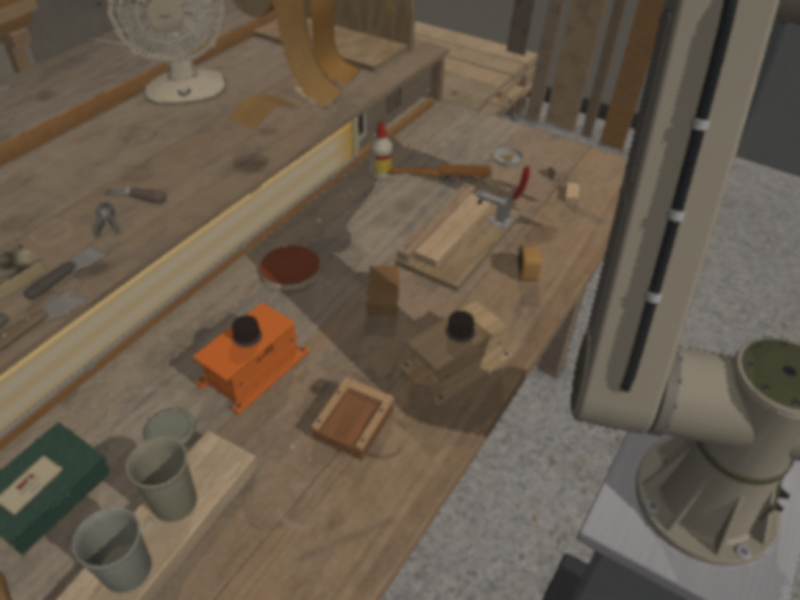

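View pics/top0.png

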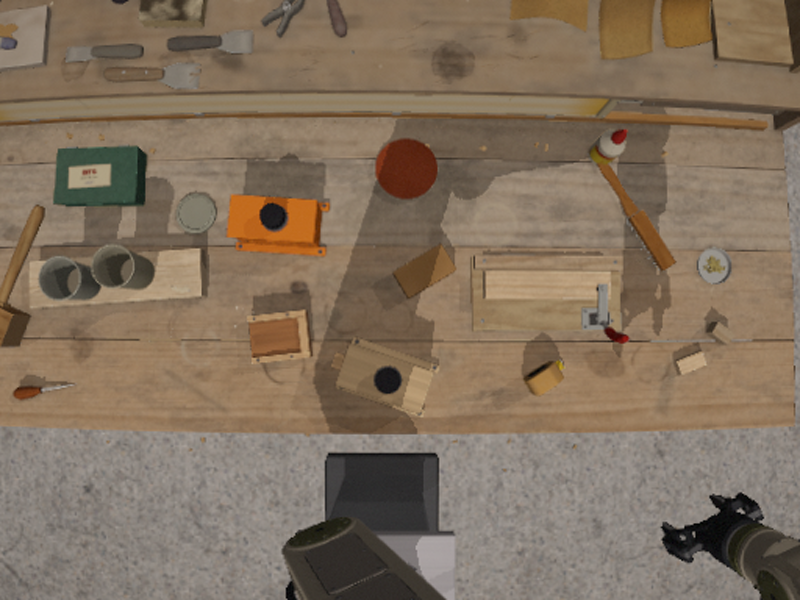

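```bash
cat > h.py <<'E'
import cv2,numpy as np
def K(c):
    f=192/np.tan(np.radians(c["vertical_fov"])/2); return np.array([[f,0,c["cx"]],[0,f,c["cy"]],[0,0,1.]])
def ray(c,uv):
    n=cv2.undistortPoints(np.float64([[uv]]),K(c),c["dist_coeffs"])[0,0]
    d=c["R"].T@np.array([*n,1]); return -c["R"].T@c["t"],d
def atz(c,uv,z):
    o,d=ray(c,uv); return o+d*(z-o[2])/d[2]
def dep(c,uv):
    o,d=ray(c,uv); return o+d*c["depth"][int(round(uv[1])),int(round(uv[0]))]
def tri(c1,u1,c2,u2):
    o1,d1=ray(c1,u1);o2,d2=ray(c2,u2)
    s=np.linalg.lstsq(np.c_[d1,-d2],o2-o1,rcond=None)[0]
    p,q=o1+s[0]*d1,o2+s[1]*d2; return (p+q)/2,np.linalg.norm(p-q)
def proj(c,X):
    return cv2.projectPoints(np.float64(X).reshape(-1,1,3),cv2.Rodrigues(c["R"])[0],c["t"],K(c),c["dist_coeffs"])[0][:,0]
def load(n): return dict(np.load(n))
def crop(c,x,y,w,h,s,fn): cv2.imwrite(fn,cv2.resize(c["image"][y:y+h,x:x+w,::-1],None,fx=s,fy=s,interpolation=cv2.INTER_CUBIC))
E
python3 - <<'E'
from h import *
crop(load("top0.npz"),150,190,140,85,5.7,"pics/topc.png")
crop(load("scene0.npz"),190,185,145,110,5.4,"pics/scenec.png")
E
```

```text
(no output)
```

View pics/topc.png

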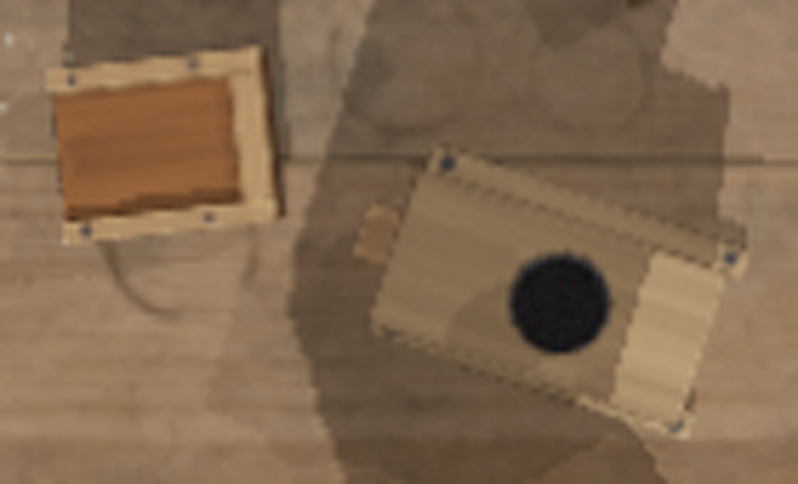

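View pics/scenec.png

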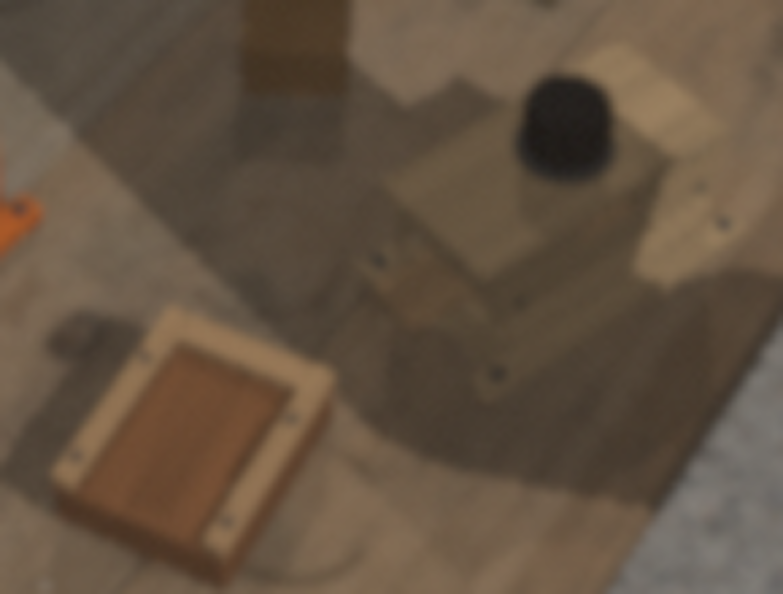

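```bash
python3 - <<'E'
from h import *
np.set_printoptions(precision=4,suppress=True)
T,S=load("top0.npz"),load("scene0.npz")
t=lambda x,y:((x+.5)/5.7-.5+150,(y+.5)/5.7-.5+190)
s=lambda x,y:((x+.5)/5.4-.5+190,(y+.5)/5.4-.5+185)
P={"cr stop+x":((260,48),(175,310)),"cr stop-x":((277,215),(335,375)),"cr fr+x":((47,72),(55,475)),"cr fr-x":((65,240),(215,550)),
"knobtop":((560,303),(567,97)),"plate fr+x":((437,165),(385,183)),"plate fr-x":((372,327),(488,278)),"nail foot fr":((447,163),(378,260))}
for k,(a,b) in P.items():
    print(k,*tri(T,t(*a),S,s(*b)),"depth",dep(T,t(*a)),dep(S,s(*b)))
def cloud(c):
    m=c["depth"]>0; v,u=np.nonzero(m)
    n=cv2.undistortPoints(np.float64(np.c_[u,v])[:,None],K(c),c["dist_coeffs"])[:,0]
    return (np.c_[n,np.ones(len(n))]*c["depth"][m][:,None]-c["t"])@c["R"]
kn=tri(T,t(560,303),S,s(567,97))[0]; cr=np.mean([tri(T,t(*P[k][0]),S,s(*P[k][1]))[0] for k in list(P)[:4]],0)
for nm,c in (("T",T),("S",S)):
    X=cloud(c)
    def reg(ctr,r,lo,hi):
        q=X[(np.hypot(*(X[:,:2]-ctr[:2]).T)<r)&(X[:,2]>lo)&(X[:,2]<hi)]; 
        print(nm,len(q),"z med",np.median(q[:,2]),"mean",q.mean(0),"rect mm",cv2.minAreaRect((q[:,:2]*1000).astype(np.float32)))
    reg(kn,.03,.108,.13); reg(kn,.15,.079,.094); reg(cr,.09,.034,.045); reg(cr,.04,.02,.034)
E
```

```text
cr stop+x [0.5927 0.1339 0.0337] 0.0018447750217643261 depth [0.595  0.1391 0.0035] [0.5898 0.1361 0.0377]
cr stop-x [0.5047 0.1239 0.0335] 0.0019412958533587294 depth [0.5053 0.1259 0.0229] [ 0.5192  0.0992 -0.0039]
cr fr+x [0.5795 0.2464 0.0373] 0.0013208703105871667 depth [0.58   0.2467 0.0375] [0.5788 0.2461 0.0373]
cr fr-x [0.4929 0.237  0.0355] 0.003054646452772339 depth [0.4917 0.2356 0.0379] [0.4937 0.2384 0.0369]
knobtop [ 0.4663 -0.0256  0.1199] 0.00021771615609805206 depth [ 0.4663 -0.0256  0.1183] [ 0.4672 -0.028   0.1173]
plate fr+x [0.5319 0.0371 0.0751] 0.0016454701763519157 depth [0.5322 0.0418 0.0126] [0.5271 0.0434 0.0838]
plate fr-x [0.4523 0.0691 0.0859] 0.0018350981608513317 depth [0.4452 0.0762 0.0099] [0.4543 0.0672 0.0827]
nail foot fr [0.5335 0.0364 0.0143] 0.0004472009498885804 depth [0.5333 0.0365 0.0108] [0.536  0.0327 0.0091]
T 205 z med 0.11700388978068889 mean [ 0.4652 -0.0246  0.1169] rect mm ((465.1322021484375, -24.60803985595703), (44.57362747192383, 41.721900939941406), 0.40613409876823425)
T 1431 z med 0.08524439761046813 mean [ 0.4674 -0.0183  0.
[... 433 characters left out ...]
 7.50697660446167)
S 186 z med 0.11658578257115801 mean [ 0.4621 -0.0216  0.1161] rect mm ((463.322998046875, -23.784263610839844), (42.43568420410156, 41.52699661254883), 30.27022933959961)
S 1152 z med 0.08510985281630531 mean [ 0.4634 -0.0089  0.0851] rect mm ((464.35986328125, -20.3712158203125), (167.75045776367188, 83.5689468383789), 71.44512176513672)
S 487 z med 0.03690981357725043 mean [0.541  0.1743 0.037 ] rect mm ((541.1694946289062, 185.72286987304688), (93.29027557373047, 114.96550750732422), 6.519750118255615)
S 577 z med 0.02916178444636027 mean [0.5428 0.1856 0.0291] rect mm ((542.9852905273438, 185.38504028320312), (66.95718383789062, 78.72357177734375), 7.0647382736206055)
```

```bash
cat > g.py <<'E'
# tool-frame shift and spin from the present pose to TCP x y z with the tool's x at yaw (deg)
import sys,numpy as np
from workcell import env
from scipy.spatial.transform import Rotation as Ro
s=env.get_state(); q=s["orientation"]; M=Ro.from_quat([*q[1:],q[0]]).as_matrix()
print("t %.2f tcp"%s["clock"],s["tcp_pos"].round(4),"yaw %.2f tilt %.4f"%(np.degrees(np.arctan2(M[1,0],M[0,0])),np.arccos(-M[2,2])),"F",s["wrist_force"].round(1),"gap %.4f"%s["finger_gap"],"q1,6",s["joint_pos"][[0,5]].round(2))
a=[float(v) for v in sys.argv[1:]]
if len(a)>=3: print("shift mm",(M.T@(np.array(a[:3])-s["tcp_pos"])*1000).round(1))
if len(a)==4: print("spin",round((np.degrees(np.arctan2(M[1,0],M[0,0]))-a[3]+180)%360-180,2))
E
python3 g.py .4987 .0738 .2 71.4
```

```text
t 0.10 tcp [ 0.2561 -0.5143  0.2305] yaw 26.46 tilt 0.0016 F [-0.2  0.2 -0.4] gap 0.0857 q1,6 [-1.25  1.43]
shift mm [ 479.3 -418.4   31.3]
spin -44.94
```

```bash

python3 -m inch '[[[0.03,-0.026,0],0],[[0.06,-0.052,0],0],[[0.09,-0.078,0],0],[[0.12,-0.105,0],0],[[0.15,-0.131,0],0]]' 0.3 40
python3 -m inch '[[[0.03,-0.026,0],0],[[0.06,-0.052,0],0],[[0.09,-0.078,0],0],[[0.12,-0.105,0],0],[[0.15,-0.131,0],0]]'
python3 -m inch '[[[0.03,-0.026,0],0],[[0.06,-0.052,0],0],[[0.09,-0.078,0],0],[[0.09,-0.078,0],-7],[[0.09,-0.078,0],-14]]'
python3 g.py .4987 .0738 .17 71.4
```

```text
clock: 0.52
tcp_pos: [0.3319, -0.3282, 0.2302]
orientation: [-0.001, 0.974, 0.228, -0.0]
wrist_force: [1.3, 0.3, -0.4]
finger_gap: 0.0599
clock: 0.93
tcp_pos: [0.408, -0.1421, 0.2304]
orientation: [-0.001, 0.974, 0.228, -0.0]
wrist_force: [0.5, 0.1, -0.2]
finger_gap: 0.0599
clock: 1.35
tcp_pos: [0.4542, -0.0295, 0.2303]
orientation: [-0.002, 0.937, 0.35, -0.0]
wrist_force: [0.2, -0.5, -0.2]
finger_gap: 0.0598
t 1.35 tcp [ 0.4542 -0.0295  0.2303] yaw 41.03 tilt 0.0036 F [ 0.2 -0.5 -0.2] gap 0.0598 q1,6 [-0.24  2.18]
shift mm [101.4 -48.4  60.5]
spin -30.37
```

```bash

python3 -m inch '[[[0.03,-0.015,0],-7],[[0.06,-0.03,0.01],-14],[[0.09,-0.045,0.03],-21],[[0.101,-0.048,0.06],-28],[[0.101,-0.048,0.06],-30.4]]'
python3 g.py .4987 .0738 .12 71.4
python3 - <<'E'
from h import *
from workcell import viewer
a=viewer.read_camera("scene");b=viewer.read_camera("top")
np.savez("s1.npz",**a);np.savez("t1.npz",**b)
f=lambda c,x,y,w,h,s:cv2.resize(c["image"][y:y+h,x:x+w,::-1],None,fx=s,fy=s,interpolation=cv2.INTER_CUBIC)
cv2.imwrite("pics/c1.png",np.hstack([f(a,235,170,100,100,4),f(b,200,200,100,100,4)]))
E
```

```text
clock: 1.77
tcp_pos: [0.4967, 0.0757, 0.1652]
orientation: [-0.004, 0.809, 0.588, -0.003]
wrist_force: [-1.4, -0.1, -0.9]
finger_gap: 0.0599
t 1.77 tcp [0.4967 0.0757 0.1652] yaw 71.96 tilt 0.0100 F [-1.4 -0.1 -0.9] gap 0.0599 q1,6 [-0.01  1.87]
shift mm [-1.2  3.  45.2]
spin 0.56
```

View pics/c1.png

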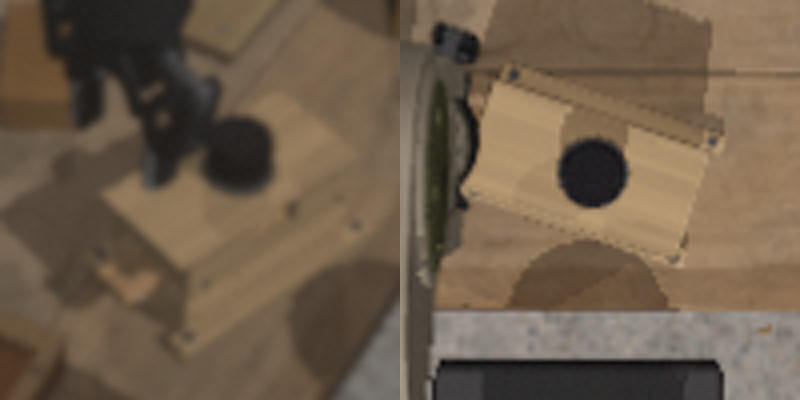

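```bash
python3 - <<'E'
from h import *
a=load("s1.npz"); b=load("top0.npz")
o=np.array([.4655,-.0248]);th=np.radians(71.4-180);X=np.array([np.cos(th),np.sin(th)]);Y=np.array([-X[1],X[0]])
W=lambda x,y,z:[*(o+X*x/1e3+Y*y/1e3),z/1e3]
L=[([W(-109,-15,46),W(-109,15,46),W(-80,15,46),W(-80,-15,46)],(0,0,255)),([W(-88,-38.5,86),W(-88,38.5,86),W(76,38.5,86),W(76,-38.5,86)],(0,255,0)),([W(22*np.cos(t),22*np.sin(t),118) for t in np.linspace(0,6.2,30)],(255,255,0))]
def f(c,x,y,w,h,s):
    im=cv2.resize(c["image"][y:y+h,x:x+w,::-1],None,fx=s,fy=s,interpolation=cv2.INTER_CUBIC)
    im=np.clip(im.astype(float)*1.4,0,255).astype(np.uint8)
    for P,col in L:
        p=(proj(c,P)+.5-[x,y])*s; cv2.polylines(im,[p.round().astype(np.int32)],True,col,1)
    return im
cv2.imwrite("pics/o1.png",np.hstack([f(a,245,200,65,95,6),f(b,208,210,65,95,6)]))
E
```

```text
(no output)
```

View pics/o1.png

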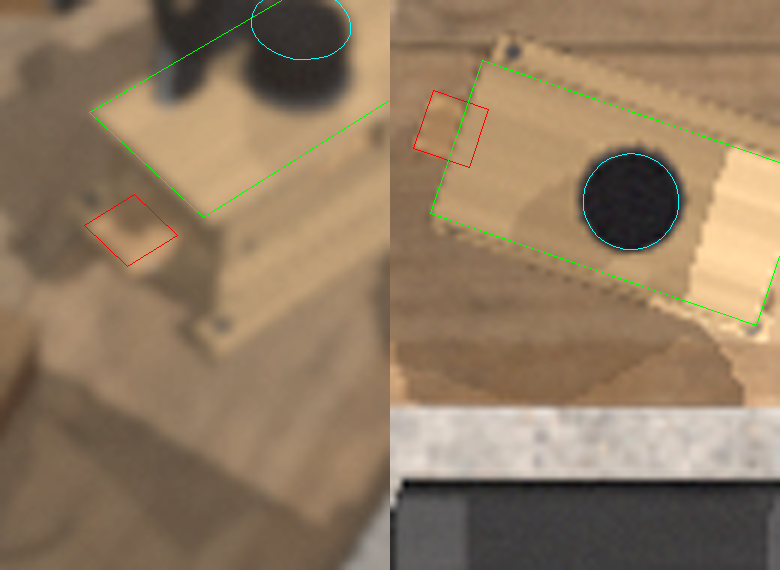

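```bash

python3 -m inch '[[[-0.001,0.003,0.025],0.6],[[-0.001,0.003,0.045],0.6],[[-0.001,0.003,0.045],0.6]]'
python3 g.py .4987 .0738 .021 71.4
```

```text
clock: 2.12
tcp_pos: [0.4974, 0.0718, 0.1209]
orientation: [-0.004, 0.815, 0.579, -0.004]
wrist_force: [-1.2, 0.9, -0.0]
finger_gap: 0.0601
t 2.12 tcp [0.4974 0.0718 0.1209] yaw 70.79 tilt 0.0116 F [-1.2  0.9 -0. ] gap 0.0601 q1,6 [-0.02  1.89]
shift mm [ 2.4  1.7 99.9]
spin -0.61
```

```bash

python3 -m inch '[[[0.0024,0.0017,0.02],-0.6],[[0.0024,0.0017,0.04],-0.6],[[0.0024,0.0017,0.05],-0.6],[[0.0024,0.0017,0.05],-0.6]]'
python3 g.py .4987 .0738 .021 71.4
```

```text
clock: 2.45
tcp_pos: [0.498, 0.0733, 0.07]
orientation: [-0.005, 0.813, 0.583, -0.005]
wrist_force: [0.5, -1.2, 0.3]
finger_gap: 0.0599
t 2.45 tcp [0.498  0.0733 0.07  ] yaw 71.31 tilt 0.0144 F [ 0.5 -1.2  0.3] gap 0.0599 q1,6 [-0.02  1.88]
shift mm [ 0.8  1.2 49. ]
spin -0.09
```

```bash
sed -i 's/"F",s/"zax",M[:,2].round(3),"F",s/' g.py
python3 -m inch '[[[0.0008,0.001,0.015],0],[[0.0008,0.001,0.03],0],[[0.0008,0.001,0.042],0],[[0.0008,0.001,0.049],0],[[0.0008,0.001,0.049],0]]'
python3 g.py .4987 .0738 .021 71.4
python3 - <<'E'
from h import *
from workcell import viewer
a=viewer.read_camera("scene");b=viewer.read_camera("top")
f=lambda c,x,y,w,h,s:cv2.resize(c["image"][y:y+h,x:x+w,::-1],None,fx=s,fy=s,interpolation=cv2.INTER_CUBIC)
cv2.imwrite("pics/c2.png",np.clip(1.4*np.hstack([f(a,235,190,80,80,7)]),0,255))
E
```

```text
clock: 2.87
tcp_pos: [0.4983, 0.0737, 0.021]
orientation: [-0.006, 0.813, 0.583, -0.005]
wrist_force: [-0.1, -0.5, 0.3]
finger_gap: 0.0599
t 2.87 tcp [0.4983 0.0737 0.021 ] yaw 71.28 tilt 0.0153 zax [-0.015  0.003 -1.   ] F [-0.1 -0.5  0.3] gap 0.0599 q1,6 [-0.01  1.88]
shift mm [ 0.2  0.3 -0. ]
spin -0.12[ WARN:0@1.645] global loadsave.cpp:1063 imwrite_ Unsupported depth image for selected encoder is fallbacked to CV_8U.
```

View pics/c2.png

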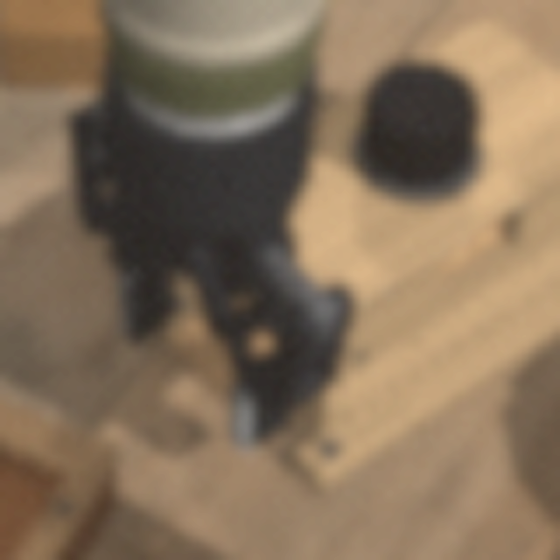

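```bash

python3 -m inch '[[[0,0,0],0],[[0,0,0],0],[[0,0,0],0],[[0,0,0],0],[[0,0,0],0]]' 1 20
python3 -m inch '[[[0,0,0],0],[[0,0,0],0],[[0,0,0],0]]'
python3 g.py .4987 .0738 .021 71.4
```

```text
clock: 3.38
tcp_pos: [0.4999, 0.0739, 0.023]
orientation: [-0.005, 0.813, 0.583, -0.004]
wrist_force: [-0.4, 1.0, 6.1]
finger_gap: 0.0293
clock: 3.63
tcp_pos: [0.4998, 0.074, 0.0232]
orientation: [-0.005, 0.813, 0.583, -0.004]
wrist_force: [-1.3, 1.2, 3.1]
finger_gap: 0.0294
t 3.63 tcp [0.4998 0.074  0.0232] yaw 71.30 tilt 0.0119 zax [-0.011  0.003 -1.   ] F [-1.3  1.2  3.1] gap 0.0294 q1,6 [-0.01  1.88]
shift mm [-0.5 -1.   2.2]
spin -0.1
```

```bash

python3 -m inch '[[[0.002,0,0],0],[[0.004,0,0],0],[[0.006,0,0],0],[[0.006,0,0],0]]'
python3 g.py
```

```text
clock: 3.97
tcp_pos: [0.5017, 0.0795, 0.0231]
orientation: [-0.004, 0.813, 0.583, -0.004]
wrist_force: [-2.3, -3.3, 3.4]
finger_gap: 0.0298
t 3.97 tcp [0.5017 0.0795 0.0231] yaw 71.29 tilt 0.0121 zax [-0.012  0.002 -1.   ] F [-2.3 -3.3  3.4] gap 0.0298 q1,6 [-0.    1.89]
```

```bash

python3 -m inch '[[[0.002,0,0],0],[[0.003,0,0],0],[[0.003,0,0],0]]'
python3 -m inch '[[[0.001,0,0],0],[[0.002,0,0],0],[[0.002,0,0],0]]'
python3 g.py
```

```text
clock: 4.22
tcp_pos: [0.5027, 0.0825, 0.0231]
orientation: [-0.004, 0.813, 0.583, -0.004]
wrist_force: [-0.9, -3.3, 3.8]
finger_gap: 0.0292
clock: 4.47
tcp_pos: [0.5032, 0.0838, 0.023]
orientation: [-0.004, 0.813, 0.583, -0.005]
wrist_force: [-3.3, -5.8, 3.0]
finger_gap: 0.0299
t 4.47 tcp [0.5032 0.0838 0.023 ] yaw 71.28 tilt 0.0123 zax [-0.012  0.001 -1.   ] F [-3.3 -5.8  3. ] gap 0.0299 q1,6 [0.01 1.9 ]
```

```bash

python3 -m inch '[[[0.001,0,0],0],[[0.002,0,0],0],[[0.002,0,0],0]]'
python3 g.py
```

```text
clock: 4.72
tcp_pos: [0.5033, 0.0842, 0.0229]
orientation: [-0.003, 0.813, 0.582, -0.006]
wrist_force: [-3.1, -9.9, 5.2]
finger_gap: 0.0295
t 4.72 tcp [0.5033 0.0842 0.0229] yaw 71.24 tilt 0.0138 zax [-0.013 -0.003 -1.   ] F [-3.1 -9.9  5.2] gap 0.0295 q1,6 [0.01 1.91]
```

```bash

python3 -m inch '[[[-0.003,0,0],0],[[-0.006,0,0],0],[[-0.009,0,0],0],[[-0.0108,0,0],0],[[-0.0108,0,0],0]]'
python3 g.py .4998 .0740 .0232 71.4
```

```text
clock: 5.13
tcp_pos: [0.5, 0.0742, 0.0231]
orientation: [-0.003, 0.813, 0.582, -0.006]
wrist_force: [-1.1, 4.4, 2.8]
finger_gap: 0.0296
t 5.13 tcp [0.5    0.0742 0.0231] yaw 71.25 tilt 0.0130 zax [-0.013 -0.002 -1.   ] F [-1.1  4.4  2.8] gap 0.0296 q1,6 [-0.01  1.89]
shift mm [-0.3 -0.1 -0.1]
spin -0.15
```

```bash

python3 -m inch '[[[-0.0006,0,0],0],[[-0.0006,0,0],0],[[-0.0006,0,0],0],[[-0.0006,0,0],0]]' 0.2
python3 -m inch '[[[0.001,0,-0.02],0],[[0.001,0,-0.05],0],[[0.001,0,-0.085],0],[[0.001,0,-0.12],0],[[0.001,0,-0.13],0]]'
python3 g.py .4655 -.0248 .15 71.4
```

```text
clock: 5.47
tcp_pos: [0.4996, 0.0734, 0.0229]
orientation: [-0.003, 0.813, 0.582, -0.006]
wrist_force: [0.0, -0.9, 0.1]
finger_gap: 0.0682
clock: 5.88
tcp_pos: [0.5044, 0.0745, 0.158]
orientation: [-0.0, 0.813, 0.582, -0.003]
wrist_force: [0.7, -0.5, 0.2]
finger_gap: 0.0684
t 5.88 tcp [0.5044 0.0745 0.158 ] yaw 71.23 tilt 0.0066 zax [-0.006 -0.003 -1.   ] F [ 0.7 -0.5  0.2] gap 0.0684 q1,6 [-0.01  1.89]
shift mm [-106.5   -4.8    8.6]
spin -0.17
```

```bash

python3 -m inch '[[[-0.03,-0.001,0],0],[[-0.065,-0.003,0],0],[[-0.1,-0.0045,0],0],[[-0.1065,-0.0048,0.005],0],[[-0.1065,-0.0048,0.0086],0]]'
python3 g.py .4655 -.0248 .090 71.4
```

```text
clock: 6.3
tcp_pos: [0.4648, -0.0266, 0.1496]
orientation: [-0.0, 0.814, 0.581, -0.003]
wrist_force: [-0.5, -0.4, -0.3]
finger_gap: 0.0683
t 6.30 tcp [ 0.4648 -0.0266  0.1496] yaw 71.01 tilt 0.0070 zax [-0.006 -0.003 -1.   ] F [-0.5 -0.4 -0.3] gap 0.0683 q1,6 [-0.23  1.68]
shift mm [ 2.2  0.4 59.6]
spin -0.39
```

```bash

python3 -m inch '[[[0.002,0.0003,0.02],-0.4],[[0.002,0.0003,0.04],-0.4],[[0.002,0.0003,0.0596],-0.4],[[0.002,0.0003,0.0596],-0.4]]'
python3 g.py .4655 -.0248 .090 71.4
python3 -m inch '[[[0,0,0],0],[[0,0,0],0],[[0,0,0],0],[[0,0,0],0],[[0,0,0],0]]' 1 40
python3 g.py .4655 -.0248 .090 71.4
```

```text
clock: 6.63
tcp_pos: [0.4627, -0.0235, 0.0862]
orientation: [-0.003, 0.812, 0.584, -0.006]
wrist_force: [-0.3, 0.7, -0.5]
finger_gap: 0.0682
t 6.63 tcp [ 0.4627 -0.0235  0.0862] yaw 71.47 tilt 0.0127 zax [-0.013 -0.002 -1.   ] F [-0.3  0.7 -0.5] gap 0.0682 q1,6 [-0.22  1.67]
shift mm [-0.3  3.  -3.9]
spin 0.07
clock: 7.05
tcp_pos: [0.4647, -0.0235, 0.0869]
orientation: [-0.002, 0.812, 0.584, -0.004]
wrist_force: [5.5, -0.0, -8.6]
finger_gap: 0.0426
t 7.05 tcp [ 0.4647 -0.0235  0.0869] yaw 71.50 tilt 0.0093 zax [-0.009 -0.002 -1.   ] F [ 5.5 -0.  -8.6] gap 0.0426 q1,6 [-0.22  1.67]
shift mm [-1.   1.1 -3.1]
spin 0.1
```

```bash

python3 -m inch '[[[0,0,-0.002],-6],[[0,0,-0.002],-12],[[0,0,-0.002],-18],[[0,0,-0.002],-24],[[0,0,-0.002],-30]]'
python3 -m inch '[[[0,0,0],-6],[[0,0,0],-12],[[0,0,0],-18],[[0,0,0],-24],[[0,0,0],-30]]'
python3 g.py .4655 -.0248 .090 161.4
```

```text
clock: 7.47
tcp_pos: [0.4636, -0.0234, 0.087]
orientation: [-0.004, 0.631, 0.776, -0.005]
wrist_force: [2.3, -3.1, -21.0]
finger_gap: 0.0426
clock: 7.88
tcp_pos: [0.4626, -0.0239, 0.0869]
orientation: [-0.006, 0.406, 0.914, -0.005]
wrist_force: [-2.0, -5.5, -6.6]
finger_gap: 0.0424
t 7.88 tcp [ 0.4626 -0.0239  0.0869] yaw 132.04 tilt 0.0151 zax [-0.015 -0.004 -1.   ] F [-2.  -5.5 -6.6] gap 0.0424 q1,6 [-0.22  0.62]
shift mm [-2.6  1.5 -3.1]
spin -29.36
```

```bash

python3 -m inch '[[[0,0.0005,0],-6],[[0,0.001,0],-12],[[0,0.001,0],-18],[[0,0.001,0],-24],[[0,0.001,0],-29.4]]'
python3 -m inch '[[[0,0,0],0],[[0,0,0],0]]'
python3 g.py .4655 -.0248 .090 161.4
```

```text
clock: 8.3
tcp_pos: [0.4619, -0.0249, 0.0869]
orientation: [-0.008, 0.159, 0.987, -0.005]
wrist_force: [-3.6, -9.2, -4.9]
finger_gap: 0.0429
clock: 8.47
tcp_pos: [0.4618, -0.025, 0.087]
orientation: [-0.008, 0.16, 0.987, -0.005]
wrist_force: [0.0, -3.5, -9.0]
finger_gap: 0.0429
t 8.47 tcp [ 0.4618 -0.025   0.087 ] yaw 161.58 tilt 0.0196 zax [-0.018 -0.008 -1.   ] F [ 0.  -3.5 -9. ] gap 0.0429 q1,6 [-0.22  0.1 ]
shift mm [-3.4  1.3 -3.1]
spin 0.18
```

```bash

python3 -m inch '[[[0,0,0],0],[[0,0,0],0],[[0,0,0],0],[[0,0,0],0]]' 0.2
python3 -m inch '[[[0,0,-0.02],0],[[0,0,-0.05],0],[[0,0,-0.07],7],[[0,0,-0.07],14],[[0,0,-0.07],21]]' 
python3 -m inch '[[[0,0,0],7],[[0,0,0],14],[[0,0,0],21],[[0,0,0],28],[[0,0,0],35]]' 
python3 g.py .4990 .0738 .15 71.4
```

```text
clock: 8.8
tcp_pos: [0.4624, -0.0249, 0.0877]
orientation: [-0.008, 0.16, 0.987, -0.005]
wrist_force: [0.1, -0.6, 0.4]
finger_gap: 0.0685
clock: 9.22
tcp_pos: [0.4651, -0.0245, 0.1598]
orientation: [-0.004, 0.34, 0.94, -0.006]
wrist_force: [-0.6, 0.5, 0.7]
finger_gap: 0.0682
clock: 9.63
tcp_pos: [0.4653, -0.0244, 0.1603]
orientation: [-0.002, 0.61, 0.793, -0.007]
wrist_force: [-0.7, 0.5, -0.9]
finger_gap: 0.0682
t 9.63 tcp [ 0.4653 -0.0244  0.1603] yaw 104.89 tilt 0.0146 zax [-0.012 -0.009 -1.   ] F [-0.7  0.5 -0.9] gap 0.0682 q1,6 [-0.22  1.09]
shift mm [86.3 57.9  9. ]
spin 33.49
```

```bash

python3 -m inch '[[[0.025,0.017,0],7],[[0.05,0.034,0],14],[[0.075,0.05,0],21],[[0.0863,0.0579,0],28],[[0.0863,0.0579,0.009],33.5]]' 0.3 
python3 -m inch '[[[0,0,0],0],[[0,0,0],0]]'
python3 g.py .4990 .0735 .07 71.4
```

```text
clock: 10.05
tcp_pos: [0.5013, 0.0766, 0.1518]
orientation: [0.001, 0.813, 0.582, -0.005]
wrist_force: [0.9, -0.5, 0.7]
finger_gap: 0.06
clock: 10.22
tcp_pos: [0.5013, 0.0772, 0.1519]
orientation: [0.001, 0.812, 0.584, -0.005]
wrist_force: [-0.0, -0.7, 0.6]
finger_gap: 0.0597
t 10.22 tcp [0.5013 0.0772 0.1519] yaw 71.43 tilt 0.0106 zax [-0.007 -0.008 -1.   ] F [-0.  -0.7  0.6] gap 0.0597 q1,6 [-0.    1.89]
shift mm [-3.5 -0.6 82. ]
spin 0.03
```

```bash

python3 -m inch '[[[-0.0035,-0.0006,0.025],0],[[-0.0035,-0.0006,0.055],0],[[-0.0035,-0.0006,0.08],0],[[-0.0035,-0.0006,0.082],0]]'
python3 g.py .4995 .0735 .022 71.4
```

```text
clock: 10.55
tcp_pos: [0.4958, 0.0729, 0.0666]
orientation: [-0.001, 0.812, 0.584, -0.008]
wrist_force: [-1.1, -0.0, 0.4]
finger_gap: 0.0596
t 10.55 tcp [0.4958 0.0729 0.0666] yaw 71.51 tilt 0.0157 zax [-0.014 -0.008 -1.   ] F [-1.1 -0.   0.4] gap 0.0596 q1,6 [-0.01  1.88]
shift mm [ 2.3  3.8 44.5]
spin 0.11
```

```bash

python3 -m inch '[[[0.0023,0.0038,0.015],0],[[0.0023,0.0038,0.03],0],[[0.0023,0.0038,0.0445],0],[[0.0023,0.0038,0.0445],0]]'
python3 g.py .4995 .0735 .022 71.4
python3 -m inch '[[[0,0,0],0],[[0,0,0],0],[[0,0,0],0],[[0,0,0],0],[[0,0,0],0]]' 1 20
python3 g.py .4995 .0735 .022 71.4
```

```text
clock: 10.88
tcp_pos: [0.4984, 0.0731, 0.0211]
orientation: [-0.002, 0.811, 0.585, -0.009]
wrist_force: [-1.0, -0.1, -0.1]
finger_gap: 0.0599
t 10.88 tcp [0.4984 0.0731 0.0211] yaw 71.56 tilt 0.0182 zax [-0.016 -0.008 -1.   ] F [-1.  -0.1 -0.1] gap 0.0599 q1,6 [-0.01  1.88]
shift mm [ 0.7  0.9 -0.9]
spin 0.16
clock: 11.3
tcp_pos: [0.4995, 0.0729, 0.0225]
orientation: [-0.001, 0.811, 0.585, -0.008]
wrist_force: [-0.9, -0.5, 6.6]
finger_gap: 0.0294
t 11.30 tcp [0.4995 0.0729 0.0225] yaw 71.55 tilt 0.0163 zax [-0.014 -0.008 -1.   ] F [-0.9 -0.5  6.6] gap 0.0294 q1,6 [-0.01  1.88]
shift mm [ 0.6 -0.1  0.5]
spin 0.15
```

```bash

python3 -m inch '[[[0.002,0,0],0],[[0.005,0,0],0],[[0.008,0,0],0],[[0.01,0,0],0],[[0.01,0,0],0]]'
python3 -m inch '[[[0.001,0,0],0],[[0.002,0,0],0],[[0.003,0,0],0],[[0.003,0,0],0]]'
python3 g.py
```

```text
clock: 11.72
tcp_pos: [0.5028, 0.0826, 0.0224]
orientation: [-0.001, 0.811, 0.585, -0.008]
wrist_force: [-1.1, -2.7, 4.4]
finger_gap: 0.0295
clock: 12.05
tcp_pos: [0.5038, 0.0856, 0.0224]
orientation: [-0.001, 0.811, 0.585, -0.008]
wrist_force: [-1.5, -3.2, 4.0]
finger_gap: 0.0298
t 12.05 tcp [0.5038 0.0856 0.0224] yaw 71.59 tilt 0.0164 zax [-0.014 -0.008 -1.   ] F [-1.5 -3.2  4. ] gap 0.0298 q1,6 [0.02 1.91]
```

Past the previous stop (0.0842) with only ~3.5 N; continuing gently.

```bash

python3 -m inch '[[[0.002,0,0],0],[[0.004,0,0],0],[[0.006,0,0],0],[[0.008,0,0],0],[[0.008,0,0],0]]'
python3 g.py
```

```text
clock: 12.47
tcp_pos: [0.5066, 0.0937, 0.0223]
orientation: [-0.001, 0.811, 0.585, -0.008]
wrist_force: [-0.9, -1.4, 3.2]
finger_gap: 0.0296
t 12.47 tcp [0.5066 0.0937 0.0223] yaw 71.61 tilt 0.0158 zax [-0.014 -0.008 -1.   ] F [-0.9 -1.4  3.2] gap 0.0296 q1,6 [0.03 1.92]
```

```bash

python3 -m inch '[[[0.005,0,0],0],[[0.01,0,0],0],[[0.016,0,-0.0002],0],[[0.022,0,-0.0002],0],[[0.028,0,-0.0003],0]]'
python3 -m inch '[[[0.005,0,0],0],[[0.01,0,0],0],[[0.016,0,-0.0002],0],[[0.022,0,-0.0002],0],[[0.028,0,-0.0003],0]]'
python3 g.py
```

```text
clock: 12.88
tcp_pos: [0.5128, 0.1166, 0.0216]
orientation: [0.002, 0.811, 0.584, -0.013]
wrist_force: [-9.1, -32.0, 9.1]
finger_gap: 0.0298
clock: 13.3
tcp_pos: [0.5121, 0.1228, 0.0202]
orientation: [0.016, 0.814, 0.579, -0.034]
wrist_force: [-26.4, -89.7, 31.8]
finger_gap: 0.0294
t 13.30 tcp [0.5121 0.1228 0.0202] yaw 70.90 tilt 0.0760 zax [-0.037 -0.066 -0.997] F [-26.4 -89.7  31.8] gap 0.0294 q1,6 [0.12 2.02]
```

```bash

python3 -m inch '[[[-0.003,0,0],0],[[-0.006,0,0],0],[[-0.01,0,0],0],[[-0.01,0,0],0]]'
python3 g.py
python3 - <<'E'
from h import *
from workcell import viewer
a=viewer.read_camera("scene");b=viewer.read_camera("top")
np.savez("s2.npz",**a);np.savez("t2.npz",**b)
f=lambda c,x,y,w,h,s:cv2.resize(c["image"][y:y+h,x:x+w,::-1],None,fx=s,fy=s,interpolation=cv2.INTER_CUBIC)
cv2.imwrite("pics/c3.png",np.clip(1.4*f(a,195,185,130,105,6),0,255).astype(np.uint8))
E
```

```text
clock: 13.63
tcp_pos: [0.5091, 0.114, 0.0209]
orientation: [0.016, 0.814, 0.58, -0.034]
wrist_force: [-0.1, -1.3, 0.4]
finger_gap: 0.0294
t 13.63 tcp [0.5091 0.114  0.0209] yaw 70.93 tilt 0.0744 zax [-0.037 -0.065 -0.997] F [-0.1 -1.3  0.4] gap 0.0294 q1,6 [0.1  2.01]
```

View pics/c3.png

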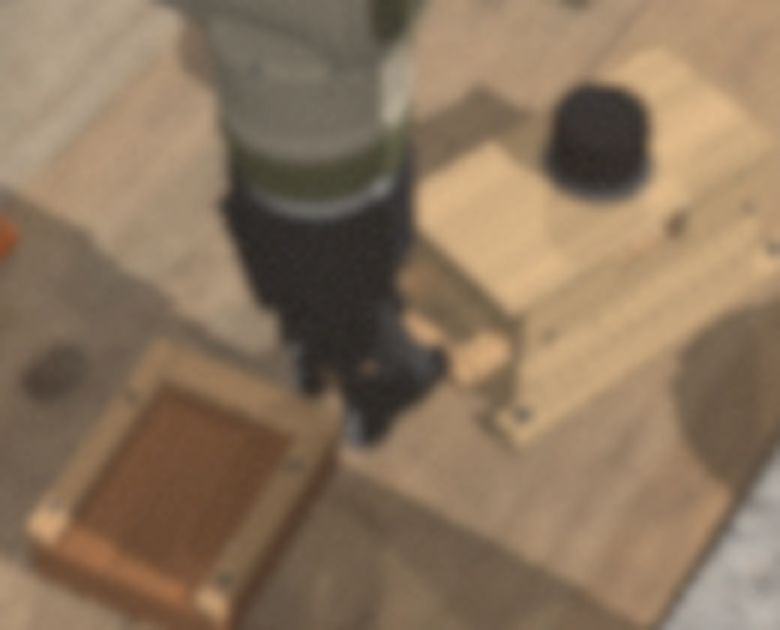

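```bash

python3 -m inch '[[[0,0,0],0],[[0,0,0],0],[[-0.0003,0,-0.004],0],[[-0.0006,0,-0.009],0],[[-0.001,0,-0.013],0]]' 0.5 25
python3 -m inch '[[[0,0,0],0],[[0,0,0],0]]'
python3 g.py .5091 .114 .034 71.4
```

```text
clock: 14.15
tcp_pos: [0.5094, 0.1142, 0.0345]
orientation: [0.016, 0.814, 0.58, -0.034]
wrist_force: [-0.6, -0.2, -0.5]
finger_gap: 0.0427
clock: 14.32
tcp_pos: [0.51, 0.1143, 0.0352]
orientation: [0.017, 0.814, 0.58, -0.033]
wrist_force: [-0.0, -0.1, 0.7]
finger_gap: 0.0426
t 14.32 tcp [0.51   0.1143 0.0352] yaw 70.97 tilt 0.0744 zax [-0.035 -0.066 -0.997] F [-0.  -0.1  0.7] gap 0.0426 q1,6 [0.1  2.01]
shift mm [-0.5 -0.8  1.2]
spin -0.43
```

Now close with the tips level with the spacer's underside, then lift slightly.

```bash

python3 -m inch '[[[-0.0005,-0.0008,0.001],-0.4],[[-0.0005,-0.0008,0.001],-0.4],[[-0.0005,-0.0008,0.001],-0.4],[[-0.0005,-0.0008,0.001],-0.4],[[-0.0005,-0.0008,0.001],-0.4]]' 1 30
python3 g.py
python3 -m inch '[[[0.002,0,-0.001],0],[[0.004,0,-0.002],0],[[0.006,0,-0.0035],0],[[0.006,0,-0.0045],0],[[0.006,0,-0.0045],0]]'
python3 g.py
```

```text
clock: 14.73
tcp_pos: [0.5092, 0.1141, 0.0342]
orientation: [0.016, 0.812, 0.583, -0.033]
wrist_force: [0.7, 0.8, 1.6]
finger_gap: 0.0288
t 14.73 tcp [0.5092 0.1141 0.0342] yaw 71.38 tilt 0.0742 zax [-0.035 -0.065 -0.997] F [0.7 0.8 1.6] gap 0.0288 q1,6 [0.1 2. ]
clock: 15.15
tcp_pos: [0.5112, 0.1204, 0.0383]
orientation: [0.016, 0.812, 0.583, -0.033]
wrist_force: [0.3, 0.5, -1.9]
finger_gap: 0.0289
t 15.15 tcp [0.5112 0.1204 0.0383] yaw 71.39 tilt 0.0739 zax [-0.035 -0.065 -0.997] F [ 0.3  0.5 -1.9] gap 0.0289 q1,6 [0.11 2.01]
```

```bash

python3 -m inch '[[[0.002,0,-0.001],0],[[0.004,0,-0.0018],0],[[0.006,0,-0.0025],0],[[0.008,0,-0.003],0],[[0.008,0,-0.003],0]]'
python3 g.py
```

```text
clock: 15.57
tcp_pos: [0.5141, 0.1287, 0.0408]
orientation: [0.016, 0.812, 0.583, -0.033]
wrist_force: [0.5, 0.8, -2.0]
finger_gap: 0.0288
t 15.57 tcp [0.5141 0.1287 0.0408] yaw 71.41 tilt 0.0734 zax [-0.035 -0.065 -0.997] F [ 0.5  0.8 -2. ] gap 0.0288 q1,6 [0.13 2.02]
```

```bash

python3 -m inch '[[[0.003,0,-0.0003],0],[[0.006,0,-0.0005],0],[[0.009,0,-0.0007],0],[[0.01,0,-0.0008],0],[[0.01,0,-0.0008],0]]'
python3 g.py
python3 - <<'E'
from h import *
from workcell import viewer
a=viewer.read_camera("scene")
np.savez("s3.npz",**a)
f=lambda c,x,y,w,h,s:cv2.resize(c["image"][y:y+h,x:x+w,::-1],None,fx=s,fy=s,interpolation=cv2.INTER_CUBIC)
cv2.imwrite("pics/c4.png",np.clip(1.4*f(a,215,205,90,70,8),0,255).astype(np.uint8))
E
```

```text
clock: 15.98
tcp_pos: [0.5175, 0.1385, 0.0408]
orientation: [0.016, 0.811, 0.583, -0.033]
wrist_force: [0.1, 1.0, -1.3]
finger_gap: 0.0289
t 15.98 tcp [0.5175 0.1385 0.0408] yaw 71.44 tilt 0.0732 zax [-0.035 -0.064 -0.997] F [ 0.1  1.  -1.3] gap 0.0289 q1,6 [0.14 2.04]
```

View pics/c4.png

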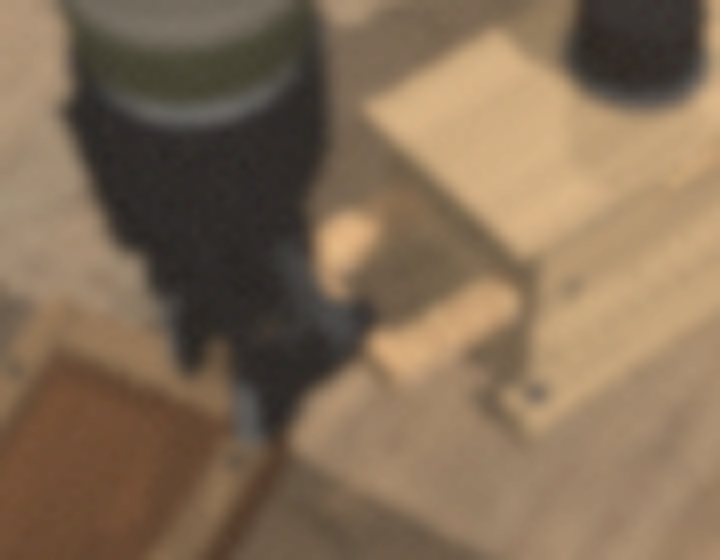

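```bash

python3 -m inch '[[[0.004,0,-0.0005],0],[[0.008,0,-0.001],0],[[0.013,0,-0.0015],0],[[0.018,0,-0.002],0],[[0.018,0,-0.002],0]]'
python3 -m inch '[[[0.004,0,-0.0003],0],[[0.008,0,-0.0006],0],[[0.013,0,-0.001],0],[[0.018,0,-0.0013],0],[[0.018,0,-0.0013],0]]'
python3 g.py
```

```text
clock: 16.45
tcp_pos: [0.5237, 0.1566, 0.0416]
orientation: [0.016, 0.811, 0.584, -0.032]
wrist_force: [0.7, 0.3, -2.1]
finger_gap: 0.0287
clock: 16.87
tcp_pos: [0.5299, 0.1748, 0.0417]
orientation: [0.016, 0.811, 0.584, -0.032]
wrist_force: [0.5, -0.1, -0.5]
finger_gap: 0.0287
t 16.87 tcp [0.5299 0.1748 0.0417] yaw 71.52 tilt 0.0717 zax [-0.033 -0.063 -0.997] F [ 0.5 -0.1 -0.5] gap 0.0287 q1,6 [0.2 2.1]
```

```bash

python3 -m inch '[[[0.005,0,-0.0003],0],[[0.01,0,-0.0008],0],[[0.016,0,-0.0015],0],[[0.02,0,-0.0018],0],[[0.02,0,-0.0018],0]]'
python3 -m inch '[[[0.002,0,-0.01],0],[[0.004,0,-0.025],0],[[0.004,0,-0.035],0],[[0.004,0,-0.035],0]]'
python3 g.py
python3 - <<'E'
from h import *
from workcell import viewer
a=viewer.read_camera("scene");b=viewer.read_camera("top")
np.savez("s4.npz",**a);np.savez("t4.npz",**b)
f=lambda c,x,y,w,h,s:cv2.resize(c["image"][y:y+h,x:x+w,::-1],None,fx=s,fy=s,interpolation=cv2.INTER_CUBIC)
cv2.imwrite("pics/c5.png",np.clip(1.4*np.hstack([f(a,195,190,100,120,4),f(b,150,160,100,120,4)]),0,255).astype(np.uint8))
E
```

```text
clock: 17.28
tcp_pos: [0.5368, 0.1948, 0.0422]
orientation: [0.016, 0.811, 0.584, -0.032]
wrist_force: [0.1, -0.1, 0.4]
finger_gap: 0.0285
clock: 17.62
tcp_pos: [0.5412, 0.2014, 0.0798]
orientation: [0.017, 0.811, 0.584, -0.029]
wrist_force: [-0.0, -0.5, -0.4]
finger_gap: 0.0285
t 17.62 tcp [0.5412 0.2014 0.0798] yaw 71.57 tilt 0.0679 zax [-0.028 -0.062 -0.998] F [-0.  -0.5 -0.4] gap 0.0285 q1,6 [0.25 2.14]
```

View pics/c5.png

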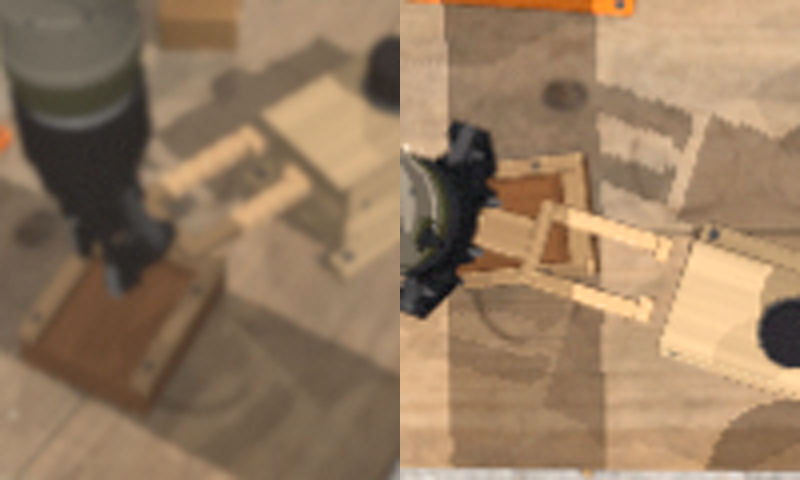

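```bash
python3 - <<'E'
from h import *
np.set_printoptions(precision=4,suppress=True)
T=load("t4.npz")
t=lambda x,y:((x-400+.5)/4-.5+150,(y+.5)/4-.5+160)
for n,p in dict(rearU_in=(660,246),rearL_in=(645,307),fU_in=(552,214),fL_in=(537,267),nose=(500,235)).items(): print(n,dep(T,t(*p)))
# wooden points by depth: cloud above bench, light, in region
v,u=np.nonzero(T["depth"]>0); 
n=cv2.undistortPoints(np.float64(np.c_[u,v])[:,None],K(T),T["dist_coeffs"])[:,0]
X=((np.c_[n,np.ones(len(n))]*T["depth"][v,u][:,None])-T["t"])@T["R"]
im=T["image"][v,u].astype(int)
m=(X[:,2]>.05)&(X[:,2]<.11)&(X[:,1]>.04)&(X[:,1]<.21)&(X[:,0]>.45)&(X[:,0]<.62)&(im[:,0]>90)&(im[:,0]-im[:,2]>25)
q=X[m]; A=np.c_[q[:,:2],np.ones(len(q))]; c=np.linalg.lstsq(A,q[:,2],rcond=None)[0]
ok=abs(A@c-q[:,2])<.004; q=q[ok];A=A[ok]; c=np.linalg.lstsq(A,q[:,2],rcond=None)[0]
print(len(q),"plane z=ax+by+c",c,"resid",np.std(A@c-q[:,2]),"z range",q[:,2].min(),q[:,2].max())
print(q.min(0),q.max(0))
b=q[q[:,1]<.168]; print(cv2.minAreaRect((b[:,:2]*1000).astype(np.float32)))
E
```

```text
rearU_in [0.5251 0.0698 0.0869]
rearL_in [0.4816 0.0801 0.0874]
fU_in [0.5474 0.1473 0.0873]
fL_in [0.5095 0.1578 0.0863]
nose [0.5322 0.1841 0.0894]
657 plane z=ax+by+c [0.0109 0.0259 0.0787] resid 0.0017397723687470382 z range 0.08109201896507406 0.09249652292842712
[0.4511 0.0401 0.0811] [0.5646 0.2027 0.0925]
((503.2666320800781, 103.28192138671875), (143.3616180419922, 80.11087036132812), 75.54291534423828)
```

```bash
cat > sp.py <<'E'
# spacer in hand: points of its top, seen from above
from h import *
def spacer(T,lo,hi,magx=-95):
    v,u=np.nonzero(T["depth"]>0); n=cv2.undistortPoints(np.float64(np.c_[u,v])[:,None],K(T),T["dist_coeffs"])[:,0]
    X=((np.c_[n,np.ones(len(n))]*T["depth"][v,u][:,None])-T["t"])@T["R"]; im=T["image"][v,u].astype(int)
    d=-((X[:,0]-.4655)*.319+(X[:,1]+.0248)*.948)*1e3
    m=(X[:,2]>lo)&(X[:,2]<hi)&(d<magx)&(abs(X[:,0]-.53)<.09)&(X[:,1]<.32)&(im[:,0]>80)&(im[:,0]-im[:,2]>25)
    return X[m]
if __name__=="__main__":
    np.set_printoptions(precision=4,suppress=True)
    q=spacer(load("t4.npz"),.07,.1); A=np.c_[q[:,:2],np.ones(len(q))]; c=np.linalg.lstsq(A,q[:,2],rcond=None)[0]
    print(len(q),c,q.min(0),q.max(0))
    b=q[q[:,1]<.16]; print(cv2.minAreaRect((b[:,:2]*1000).astype(np.float32)),len(b))
    for y in (.09,.11,.13): r=b[abs(b[:,1]-y)<.004]; print(y,np.sort(r[:,0])[[0,-1]])
    print("rear",np.sort(b[:,1])[:6])
E
python3 sp.py
```

```text
512 [0.0145 0.0208 0.0774] [0.4713 0.0627 0.0759] [0.5646 0.2027 0.0982]
((514.6323852539062, 117.35413360595703), (98.93061828613281, 62.75046920776367), 73.12223815917969) 342
0.09 [0.4768 0.5396]
0.11 [0.4797 0.5452]
0.13 [0.4879 0.5508]
rear [0.0627 0.063  0.0633 0.0637 0.0656 0.0658]
```

```bash
python3 g.py .530 .293 .085 95.1
```

```text
t 17.72 tcp [0.5398 0.2008 0.0776] yaw 71.56 tilt 0.0699 zax [-0.031 -0.063 -0.998] F [ 0.2 -0.6 -0.8] gap 0.0288 q1,6 [0.24 2.14]
shift mm [ 83.6 -38.5 -12.9]
spin -23.54
```

```bash

python3 -m inch '[[[0.017,-0.008,-0.004],-2],[[0.034,-0.016,-0.008],-7],[[0.05,-0.024,-0.013],-12],[[0.067,-0.031,-0.013],-18],[[0.0836,-0.0385,-0.013],-23.5]]' 1 40
python3 -m inch '[[[0,0,0],0],[[0,0,0],0]]'
python3 g.py .530 .293 .085 95.1
python3 - <<'E'
from h import *; from sp import *; from workcell import viewer
np.set_printoptions(precision=4,suppress=True)
T=viewer.read_camera("top"); np.savez("t5.npz",**T)
q=spacer(T,.07,.11); A=np.c_[q[:,:2],np.ones(len(q))]; c=np.linalg.lstsq(A,q[:,2],rcond=None)[0]; ok=abs(A@c-q[:,2])<.005; c=np.linalg.lstsq(A[ok],q[ok,2],rcond=None)[0]
print(len(q),c); b=q[q[:,1]<q[:,1].min()+.095]; print(cv2.minAreaRect((b[:,:2]*1000).astype(np.float32)),len(b),q.min(0))
print("top at body centre",c@[*b[:,:2].mean(0),1])
E
```

```text
clock: 18.13
tcp_pos: [0.5297, 0.2934, 0.0846]
orientation: [0.01, 0.673, 0.739, -0.034]
wrist_force: [-0.0, -0.4, -1.5]
finger_gap: 0.0279
clock: 18.3
tcp_pos: [0.5288, 0.2936, 0.0836]
orientation: [0.009, 0.673, 0.739, -0.035]
wrist_force: [-0.1, -0.2, -1.6]
finger_gap: 0.0283
t 18.30 tcp [0.5288 0.2936 0.0836] yaw 95.39 tilt 0.0720 zax [-0.033 -0.064 -0.997] F [-0.1 -0.2 -1.6] gap 0.0283 q1,6 [0.4  1.88]
shift mm [-0.8  1.1 -1.4]
spin 0.29
524 [-0.0317  0.0239  0.1042]
((539.6817016601562, 202.1856231689453), (62.445369720458984, 95.20250701904297), 7.109470844268799) 315 [0.5014 0.1513 0.0814]
top at body centre 0.09195026691967151
```

```bash
python3 g.py .5288 .2936 .042 95.0
```

```text
t 18.35 tcp [0.529  0.2929 0.0838] yaw 95.31 tilt 0.0721 zax [-0.033 -0.064 -0.997] F [ 0.1 -0.4 -1.2] gap 0.0284 q1,6 [0.4  1.88]
shift mm [ 3.2  1.5 41.6]
spin 0.31
```

```bash

python3 -m inch '[[[0.0008,0.0004,0.012],0.3],[[0.0016,0.0008,0.025],0.3],[[0.0025,0.001,0.037],0.3],[[0.0032,0.0013,0.0416],0.3],[[0.0032,0.0013,0.0416],0.3]]'
python3 g.py .5288 .2930 .034 95.0
```

```text
clock: 18.77
tcp_pos: [0.5276, 0.292, 0.0406]
orientation: [0.009, 0.676, 0.736, -0.036]
wrist_force: [-0.3, 0.8, -1.2]
finger_gap: 0.0285
t 18.77 tcp [0.5276 0.292  0.0406] yaw 94.89 tilt 0.0748 zax [-0.036 -0.065 -0.997] F [-0.3  0.8 -1.2] gap 0.0285 q1,6 [0.4  1.88]
shift mm [1.3 1.5 6.4]
spin -0.11
```

```bash

python3 -m inch '[[[0.001,-0.001,0.002],-0.1],[[0.001,-0.001,0.004],-0.1],[[0.001,-0.001,0.006],-0.1],[[0.001,-0.001,0.0065],-0.1],[[0.001,-0.001,0.0065],-0.1]]'
python3 g.py .5288 .2930 .032 95.0
```

```text
clock: 19.18
tcp_pos: [0.5267, 0.2926, 0.0344]
orientation: [0.009, 0.676, 0.736, -0.036]
wrist_force: [1.1, -0.0, -0.4]
finger_gap: 0.0284
t 19.18 tcp [0.5267 0.2926 0.0344] yaw 94.99 tilt 0.0742 zax [-0.035 -0.065 -0.997] F [ 1.1 -0.  -0.4] gap 0.0284 q1,6 [0.4  1.88]
shift mm [0.4 2.2 2.3]
spin -0.01
```

```bash

python3 -m inch '[[[0,0.001,0.0005],0],[[0,0.0018,0.001],0],[[0,0.0018,0.0018],0],[[0,0.0018,0.0018],0]]'
python3 g.py .5288 .2930 .032 95.0
python3 -m inch '[[[-0.002,0,0],0],[[-0.004,0,0],0],[[-0.006,0,0],0],[[-0.007,0,0],0],[[-0.007,0,0],0]]'
python3 g.py .5288 .2930 .032 95.0
```

```text
clock: 19.52
tcp_pos: [0.5284, 0.2926, 0.0324]
orientation: [0.009, 0.676, 0.736, -0.036]
wrist_force: [0.1, -0.6, -0.5]
finger_gap: 0.0284
t 19.52 tcp [0.5284 0.2926 0.0324] yaw 94.99 tilt 0.0744 zax [-0.035 -0.065 -0.997] F [ 0.1 -0.6 -0.5] gap 0.0284 q1,6 [0.4  1.88]
shift mm [0.4 0.5 0.4]
spin -0.01
clock: 19.93
tcp_pos: [0.529, 0.2853, 0.0329]
orientation: [0.009, 0.676, 0.736, -0.036]
wrist_force: [-0.1, -1.4, 0.4]
finger_gap: 0.0283
t 19.93 tcp [0.529  0.2853 0.0329] yaw 94.96 tilt 0.0746 zax [-0.035 -0.066 -0.997] F [-0.1 -1.4  0.4] gap 0.0283 q1,6 [0.38 1.87]
shift mm [7.8 0.5 0.4]
spin -0.04
```

```bash

python3 -m inch '[[[-0.001,0,0.0005],0],[[-0.002,0,0.001],0],[[-0.002,0,0.001],0]]'
python3 -m inch '[[[-0.001,0,0],0],[[-0.0015,0,0],0],[[-0.0015,0,0],0]]'
python3 -m inch '[[[-0.001,0,0],0],[[-0.0015,0,0],0],[[-0.0015,0,0],0]]'
python3 g.py .5288 .2930 .032 95.0
```

```text
clock: 20.18
tcp_pos: [0.5291, 0.283, 0.0319]
orientation: [0.009, 0.676, 0.736, -0.036]
wrist_force: [0.1, 0.1, -0.1]
finger_gap: 0.0285
clock: 20.43
tcp_pos: [0.5291, 0.2823, 0.0321]
orientation: [0.009, 0.676, 0.736, -0.036]
wrist_force: [-0.1, 5.0, -1.1]
finger_gap: 0.0286
clock: 20.68
tcp_pos: [0.5289, 0.2823, 0.0323]
orientation: [0.007, 0.675, 0.737, -0.035]
wrist_force: [-1.3, 6.4, 0.3]
finger_gap: 0.0286
t 20.68 tcp [0.5289 0.2823 0.0323] yaw 95.04 tilt 0.0711 zax [-0.036 -0.061 -0.997] F [-1.3  6.4  0.3] gap 0.0286 q1,6 [0.38 1.86]
shift mm [10.7  0.8 -0.3]
spin 0.04
```

```bash

python3 -m inch '[[[0,0,0],0],[[0,0,0],0],[[0,0,0],0],[[0,0,0],0],[[0,0,0],0]]' 0.3
python3 -m inch '[[[0.001,0,-0.02],0],[[0.002,0,-0.05],0],[[0.02,0,-0.09],0],[[0.05,0,-0.13],0],[[0.08,0,-0.16],0]]'
python3 -m inch '[[[0.04,0.0,-0.02],0],[[0.08,0,-0.03],0],[[0.1,0,-0.03],0],[[0.1,0,-0.03],0]]'
python3 g.py
python3 - <<'E'
from h import *; from workcell import viewer
np.set_printoptions(precision=4,suppress=True)
a=viewer.read_camera("scene");b=viewer.read_camera("top")
np.savez("s6.npz",**a);np.savez("t6.npz",**b)
f=lambda c,x,y,w,h,s:cv2.resize(c["image"][y:y+h,x:x+w,::-1],None,fx=s,fy=s,interpolation=cv2.INTER_CUBIC)
cv2.imwrite("pics/c6.png",np.clip(1.3*np.hstack([f(a,170,190,80,110,5),f(b,135,170,80,110,5)]),0,255).astype(np.uint8))
o=np.array([.5384,.2134]);xc=np.array([.117,-.993]);yc=np.array([.993,.117])
for n,c in(("T",b),("S",a)):
    v,u=np.nonzero(c["depth"]>0); m=cv2.undistortPoints(np.float64(np.c_[u,v])[:,None],K(c),c["dist_coeffs"])[:,0]
    X=((np.c_[m,np.ones(len(m))]*c["depth"][v,u][:,None])-c["t"])@c["R"]
    x=(X[:,:2]-o)@xc;y=(X[:,:2]-o)@yc
    for lab,x0,x1 in(("nose",-.064,-.034),("bridge",-.027,-.021)):
        k=(x>x0)&(x<x1)&(abs(y)<.011)&(X[:,2]>.02)&(X[:,2]<.07); print(n,lab,k.sum(),np.median(X[k,2]))
    k=(x<-.03)&(x>-.1)&(abs(y)<.011)&(X[:,2]>.034)&(X[:,2]<.06); print("nose end x",np.sort(x[k])[:5])
    k=(abs(abs(y)-.025)<.004)&(x>.0)&(x<.066)&(X[:,2]<.06); print("arms z",np.median(X[k&(y>0),2]),np.median(X[k&(y<0),2]))
E
```

```text
clock: 21.1
tcp_pos: [0.529, 0.2819, 0.0323]
orientation: [0.008, 0.675, 0.737, -0.035]
wrist_force: [-0.5, -0.0, 0.6]
finger_gap: 0.0598
clock: 21.52
tcp_pos: [0.5288, 0.3628, 0.1823]
orientation: [0.008, 0.676, 0.736, -0.034]
wrist_force: [1.7, -0.2, -0.1]
finger_gap: 0.0597
clock: 21.85
tcp_pos: [0.5204, 0.4689, 0.2063]
orientation: [0.008, 0.675, 0.737, -0.033]
wrist_force: [-0.9, -0.7, -0.1]
finger_gap: 0.0595
t 21.85 tcp [0.5204 0.4689 0.2063] yaw 95.13 tilt 0.0680 zax [-0.033 -0.059 -0.998] F [-0.9 -0.7 -0.1] gap 0.0595 q1,6 [0.63 2.11]
T nose 70 0.041947575341416785
T bridge 14 0.041317387559935075
nose end x [-0.0708 -0.0704 -0.0698 -0.0686 -0.0679]
arms z 0.040970478320623054 0.04084717564037356
S nose 95 0.0424505136795213
S bridge 17 0.040529378038084735
nose end x [-0.0708 -0.0699 -0.0697 -0.0695 -0.0693]
arms z 0.041104524043925963 0.040922709832483604
```

View pics/c6.png

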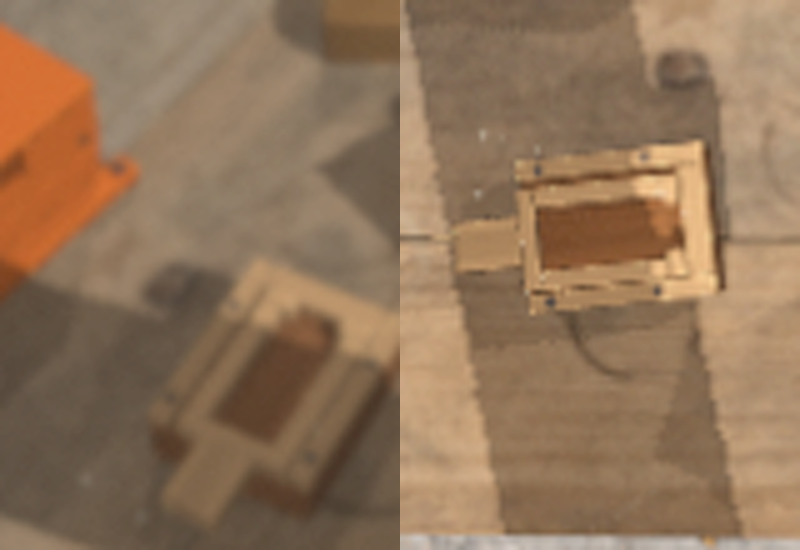

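```bash
python3 - <<'E'
from h import *
a=load("s6.npz")
cv2.imwrite("pics/c7.png",np.clip(1.8*cv2.resize(a["image"][190:270,245:335,::-1],None,fx=8,fy=7.5,interpolation=cv2.INTER_CUBIC),0,255).astype(np.uint8))
s0,t0,t6=load("scene0.npz"),load("top0.npz"),load("t6.npz")
# bystanders: change of the top picture round the tape measure and the cork block
for n,(x,y) in dict(tape=(545,378),cork=(425,272)).items():
    u,v=int(x/1.5625),int(y/1.5625); A,B=[cv2.cvtColor(k["image"][v-25:v+25,u-25:u+25],cv2.COLOR_RGB2GRAY) for k in(t0,t6)]
    print(n,cv2.phaseCorrelate(A.astype(float),B.astype(float)))
E
```

```text
tape ((0.02643678271198624, -0.10528946805344219), 0.9929239369469446)
cork ((-0.3312171492340106, 0.18112055496872514), 0.40410112115364294)
```

View pics/c7.png

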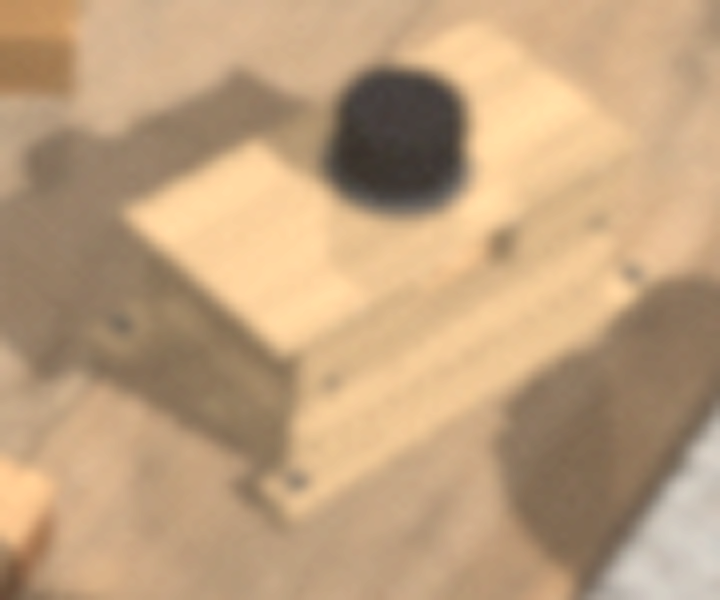

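```bash
python3 -c "
from workcell import env
env.hand_in(); print(env.get_state()['clock'])"
```

```text
the job is handed in; nothing more can be done
the job is handed in; nothing more can be done
```

The spacer is loaded in the cradle and the job is handed in at about 22 s. One hard knock on the way, up to about 95 N at the wrist, might count against it.

**What I did:**
- I gripped the nose of the plywood magazine's lowest spacer with the tool upright, because the moves cannot tilt it.
- The first pull stopped after about 10.5 mm at roughly 10 N, so the catch was locked. I pushed the spacer back, turned the knob 90° and drew again; this time it slid freely at about 3 N.
- I drew it fully out, turned it over the cradle, lowered it, and slid it until it met the stop at about 6 N. Then I released it and backed away.

**Last checks:**
- **Height:** the top of the spacer reads 41–42 mm in both cameras, which matches a 30 mm bed plus 12 mm.
- **Position:** the nose end is at about x = −70 mm in the cradle, against −69 mm when home, and the nose points outward.
- **Magazine:** nothing sticks out of the outlet.
- **Bystanders:** the tape measure has not moved. The cork block shows no visible shift, but that image match was weak.

**What went wrong or stayed unsure:**
- **Finger struck the cradle:** partway through the draw, at about 45 mm, a finger hit the back of the fixed cradle. The load was on the finger and cradle, so I don't believe the spacer was forced, but I cannot rule out that it counts as too much force. I backed off, regripped higher and carried the nose over the stop.
- **Tool tilt:** the knock left the tool tilted about 4°, which did not affect the placing.
- **The other two spacers:** I could not see them inside the magazine. That they dropped is inferred from the lowest one having come right out.

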